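# Put the dough roller back on its axle and stand

### The arm

A 7-joint arm with a two-finger parallel gripper is mounted at the origin on a cart in front of the work surface, level with it; the furniture and walls round the work are solid. World frame = base frame: x ahead of the robot, y to its left, z up, the work surface at z = 0. Lengths are in mm, angles in rad, forces in N, time in s.
With the tool pointing down it reaches from about 425 to 875 mm from the base axis. Payload 4.7 kg.
Tool frame: the origin (TCP) lies midway between the tips of the shut fingers; the grasp point (between the pads) lies 19 mm behind it (r.tcp_to_grasp is the distance from the TCP to the grasp point, in mm); z points along the fingers, y is the line along which they close (so a half turn about z gives the same grasp; the last joint's range is limited). The gripper opens to 87 mm and grips with 3 to 60 N. Pads are 19 mm wide; open, the fingers measure 117 mm over their backs; the gripper's body (75 mm by 190 mm) begins 51 mm behind the grasp point.
Start: joints at [1.217, 0.321, -0.07, 1.45, 0.023, 1.371, -0.057], TCP at [233.698, -606.557, 222.587] pointing down, gripper open.
Joint ranges: [-2.86, 2.86], [-0.3, 2.09], [-1.38, 1.24], [0.06, 2.45], [-1.56, 4.7], [0.09, 2.05], [-2.69, 2.69]. Speed limits (rad/s): [2.57, 2.57, 3.14, 3.14, 3.14, 3.14, 3.14].

### API

Orientations are given as a rotation vector (axis times angle).
In Python, from plant import monitor, camera, ticket, r gives the robot as it stands.
- The arm moves only by the shell command python3 -m handwheel 'ROWS' [OPENING] [FORCE]. ROWS is JSON, a list of rows, each an object of numbers: "tx", "ty", "tz": the shift along the tool's x, y, z in m; "rx", "ry", "rz": the turn, a rotation vector about the tool's x, y, z in rad. A call has 1 to 12 rows; each row is the pose to reach, as a shift and turn from the pose commanded when the call began, along the tool's axes at that moment; what a row does not reach only later rows make up. A row lasts 1/10 s, in which the tool goes at most 50 mm and 8.59 degrees, less where a joint would pass 70% of its speed; a pose out of reach is approached as far as the arm can. A call with a gripper value outside its range is refused whole. OPENING is the closure, from -1 (fully open) to 1 (shut), set as the call begins (- or left out, the last holds). The fingers move at their own pace and stop on an object; FORCE is the grip in N (left out, the last holds). Time passes only in rows, so rows that repeat a pose let the fingers close. It gives the time, the measured TCP pose, the force, the opening and the grip force at its end, in the units of the state.
- monitor.get_obs(): the state, without advancing time (a new reading comes with each control period).
- camera(name): name is "side" or "top" or "wrist"; returns a dict with "color" (400x640x3 uint8, red, green, blue), "depth" (400x640 float32, mm along the optical axis (not along the pixel's ray), 0 where there is no reading), "K" (3x3 intrinsics, pixels), "extrinsics" (4x4, takes a point from camera to world coordinates). Camera axes: x right, y up, looking along -z (the intrinsics and any distortion apply to the point x, -y, -z); pixel columns grow to the right and rows downward; lengths in mm; the calibration is good to about 2 mm. A picture is of the moment at which its call begins.
- ticket.job_done(): hands the job in; it is judged then, once.
The state is a dict: "clock": time; "q": joint angles; "qvel": joint speeds; "effort": joint torques, N m; "tool_pos": TCP position; "tcp_rot": TCP orientation; "force": force on the tool from outside, world axes, zero at the start; "moment": the same for the moment, N m; "opening": finger opening in mm; "grip_force": force on a finger pad.
Only numpy, scipy, OpenCV 4.12 (cv2) and the standard library are available. Lean on these libraries where they do the work, as an engineer would, in place of code of your own. Each camera call takes 0.05 s, during which the arm holds its last target. There are 200 camera calls.

### The job

The washed wooden dough roller is lying on the table near its stand. Take the axle off the stand by its dark wooden handle, thread it through the bore of the roller until the roller is close to the collar, pick the roller up on the axle alone (no finger on the roller), and lay the axle back in both forks of the stand so that the roller hangs freely between them, then let go. Leave the jam jar, mug, lemon and spice jar alone.

Things in the scene. Friction and masses are not known exactly. Their poses are not given: they have to be found in the camera images.
- stand: fixed stand: light beech foot 90 (x) x 178 (y) x 14 mm, on it two steel Y forks of 8 mm wire at local y = +67.5 and -67.5 mm. Each is an open-topped V in the local x-z plane, 50 mm wide between wire centres at the top, which is 101 mm high. Origin: underside centre of the foot; z up, local y runs fork to fork, along a seated axle. Symmetric: the axle may lie either way round.
- seat (a point): midway between the two forks, 78 mm above the table: the axis of a seated axle passes here, along the stand's y. The near fork then stands between the axle's handle and collar, with 11 mm play each way lengthwise. Axes as the stand's.
- axle: loose, 130 g; starts lying in both forks, handle at the stand's +y side. Steel rod 12 mm in diameter and dark wooden handle with flat sides, 20 wide (x), 24 high (z), 80 mm long (y). Origin: on the rod's axis at the handle's front face; handle from y = 0 to +80 mm, rod from y = 0 to -172 mm. A steel collar, 36 mm in diameter, at y = -30 to -34 mm stops the roller.
- axle_mid (a point): point on the rod's axis at axle y = -82.5 mm: lies at the seat when the axle is seated, and in the middle of a roller that touches the collar.
- axle_tip (a point): the free round tip of the rod, at axle y = -172 mm.
- roller: loose, 150 g: hollow wooden barrel 60 mm in diameter (worked in twelve faint flats, so it does not roll by itself), 96 mm long, with a straight through bore of 26 mm diameter. It lies on its side. Origin: centre of the bore, 30 mm above the table while it lies; local y runs along the bore, at first roughly along world y; both ends alike. It hangs 7 mm below the axle's axis when carried.
- jam_jar: jam jar with white lid, 64 x 64 x 87 mm, loose; origin at underside centre. Leave alone.
- pink_mug: pink and white mug, 90 x 122 x 105 mm, loose; origin at underside centre. Leave alone.
- lemon: lemon, 78 x 55 x 56 mm, loose; origin at underside centre. Leave alone.
- spice_jar: spice jar with ochre cap, 42 x 42 x 106 mm, loose; origin at underside centre. Leave alone.
There are look-alikes about, which are no part of the job. Leave any turquoise look-alike of the stand alone.

How it is judged (in metres and radians):
On the way:
1. the roller is threaded on the axle and lifted clear of the table by it (its centre above 55 mm), the fingers not touching the roller (height (world z) of roller above 0.055 m and contact force between the fingers and roller below 0.5 N and x of roller in the frame of axle between -0.012 and 0.012 m and z of roller in the frame of axle between -0.012 and 0.012 m and y of roller in the frame of axle between -0.105 and -0.075 m and angle between the y axis of roller and the y axis of axle, either way round below 0.15 rad), for 0.2 s.
At the end, for the whole second after the job is handed in: The axle lies in both forks (mid point within 8 mm sideways, 16 mm lengthwise, 6 mm in height of the seat; axis within 0.07 rad of the forks' line), the roller hangs on it between the forks (middle 75 to 105 mm from the handle's front, centre above 60 mm), and both are at rest (x of axle_mid in the frame of seat between -0.008 and 0.008 m and y of axle_mid in the frame of seat between -0.016 and 0.016 m and z of axle_mid in the frame of seat between -0.006 and 0.006 m and angle between the y axis of axle and the y axis of stand, either way round below 0.07 rad and x of roller in the frame of axle between -0.012 and 0.012 m and z of roller in the frame of axle between -0.012 and 0.012 m and y of roller in the frame of axle between -0.105 and -0.075 m and angle between the y axis of roller and the y axis of axle, either way round below 0.15 rad and height (world z) of roller above 0.06 m and linear speed of each of roller, axle below 0.03 m/s); the robot touches nothing.
It fails at once if the jam jar is pushed more than 30 mm or tipped over (distance of jam_jar from where it was at the start of the episode above 0.03 m or angle between jam_jar's own z axis and vertical above 0.5 rad).
It fails at once if the pink and white mug is pushed more than 30 mm or tipped over (distance of pink_mug from where it was at the start of the episode above 0.03 m or angle between pink_mug's own z axis and vertical above 0.5 rad).
It fails at once if the lemon is pushed more than 30 mm (distance of lemon from where it was at the start of the episode above 0.03 m).
It fails at once if the spice jar is pushed more than 30 mm or tipped over (distance of spice_jar from where it was at the start of the episode above 0.03 m or angle between spice_jar's own z axis and vertical above 0.5 rad).
It also fails if it takes over 50 s, if anything falls off the work surface, if the arm or the gripper's body presses on something with over 40 N, if the wrist force passes 120 N, or if a joint passes its speed limit or range.

## Working session

There is one attempt and no reset: what is moved stays moved. The work goes in short steps, Python scripts to look and compute and a shell command to move; the robot and the scene stay as the last step left them, time stands still between calls to the robot, and variables do not carry over. Pictures are saved under pics/ and viewed, at most 10 in all, crops included, and the job is handed in when it is done.

```bash
ls; mkdir -p pics
python3 - <<'E'
from plant import monitor,camera,ticket,r
import cv2,numpy as np
o=monitor.get_obs();print(o)
for n in("side","top"):
    c=camera(n);cv2.imwrite(f"pics/{n}0.png",c["color"][:,:,::-1]);np.savez(f"{n}0.npz",**c)
    print(n,c["K"],c["extrinsics"].round(3),[k for k in c])
E
```

```text
pics
{'clock': 0.0, 'q': array([ 1.21710127,  0.3218232 , -0.07011125,  1.4516876 ,  0.02260216,
        1.37076758, -0.05688657]), 'qvel': array([ 0.00122311,  0.00144829,  0.00098878, -0.00083875, -0.00079662,
        0.00064941, -0.00067537]), 'effort': array([-6.43280032e-05, -4.91282129e+01, -4.04140949e-01, -3.12525022e+01,
       -6.39184099e-02,  4.36723139e-02,  2.02231736e-04]), 'tool_pos': array([ 233.48372685, -606.02824514,  221.4552499 ]), 'tcp_rot': array([-3.08678422e+00, -5.74250345e-01,  6.85125767e-04]), 'force': array([-0.53089561,  0.0292323 , -0.0477249 ]), 'moment': array([-0.01936898, -0.02218075,  0.03690047]), 'grip_force': 0.0, 'opening': 87.36395947449522}
side [[406.77237492   0.         323.46185586]
 [  0.         406.77237492 195.9724169 ]
 [  0.           0.           1.        ]] [[ 9.520000e-01  1.450000e-01 -2.690000e-01  1.437410e+02]
 [-3.050000e-01  4.070000e-01 -8.610000e-01 -1.257249e+03]
 [-1.600000e-02  9.020000e-01  4.320000e-01  7.044330e+02]
 [ 0.000000e+00  0.000000e+00  0.000000e+00  1.000000e+00]] ['color', 'depth', 'K', 'extrinsics']
top [[402.12511534   0.         318.39074583]
 [  0.         402.12511534 195.5007283 ]
 [  0.           0.           1.        ]] [[ 8.000000e-03  9.800000e-01 -1.970000e-01  2.912270e+02]
 [-1.000000e+00  6.000000e-03 -1.300000e-02  3.430000e-01]
 [-1.100000e-02  1.970000e-01  9.800000e-01  1.298133e+03]
 [ 0.000000e+00  0.000000e+00  0.000000e+00  1.000000e+00]] ['color', 'depth', 'K', 'extrinsics']
```

View pics/side0.png

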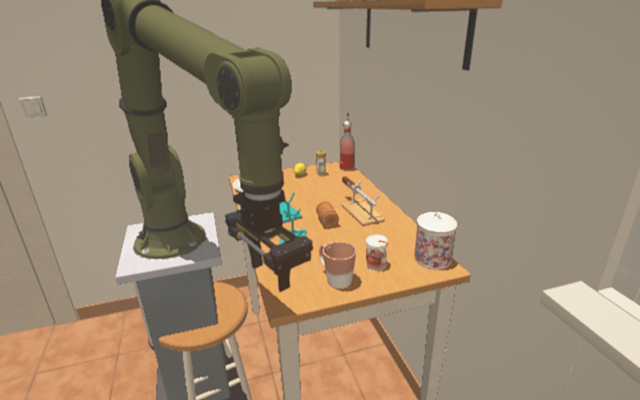

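View pics/top0.png

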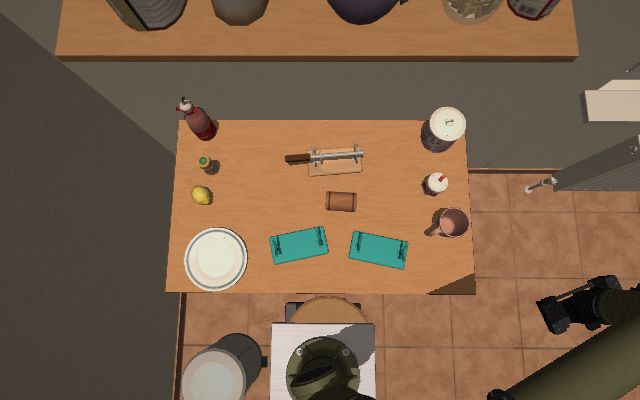

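Top view: the real stand is the beech one at (335,160) with the axle in it, its dark handle at (298,158). The two turquoise look-alikes at (299,245) and (378,250) are not part of the job. The roller is the brown barrel at (341,201). I'll confirm this in one crop and measure from depth.

```bash
cat > h.py <<'E'
import numpy as np,cv2
from scipy.spatial.transform import Rotation as R
def cloud(c):
    h,w=c["depth"].shape;v,u=np.mgrid[:h,:w];d=c["depth"].astype(float);K=c["K"]
    P=np.stack([(u-K[0,2])/K[0,0]*d,-(v-K[1,2])/K[1,1]*d,-d,np.ones_like(d)],-1)
    W=(P@np.asarray(c["extrinsics"]).T)[...,:3];W[d==0]=np.nan;return W
def proj(c,p):
    E=np.linalg.inv(c["extrinsics"]);q=E[:3,:3]@np.asarray(p,float)+E[:3,3];K=c["K"]
    return K[0,0]*q[0]/-q[2]+K[0,2],K[1,1]*-q[1]/-q[2]+K[1,2]
E
python3 - <<'E'
from h import *
c=dict(np.load("top0.npz"));W=cloud(c);im=c["color"]
cv2.imwrite("pics/crop0.png",cv2.resize(im[135:225,270:390,::-1],None,fx=6,fy=6,interpolation=cv2.INTER_CUBIC))
for n,(u,v) in dict(table=(250,200),foot=(335,172),lemon=(201,195),spice=(206,163),jam=(437,182),mug=(453,222),bottle=(203,125),plate=(215,258),pot=(445,125),turq=(299,245)).items(): print(n,W[v-1:v+2,u-1:u+2].reshape(-1,3).mean(0).round(0))
def sub(u0,v0,u1,v1): 
    s=W[v0:v1,u0:u1].reshape(-1,3);return s,im[v0:v1,u0:u1].reshape(-1,3).astype(int)
def fit(p,n):
    r=cv2.minAreaRect(p[:,:2].astype(np.float32));m=p.mean(0);e=np.linalg.svd(p[:,:2]-m[:2],full_matrices=False)[2][0]
    print(n,len(p),"mean",m.round(1),"dir",e.round(3),"rect",r,"z",np.percentile(p[:,2],[1,50,99]).round(1))
p,_=sub(318,182,365,220);fit(p[p[:,2]>12],"roller");fit(p[p[:,2]>50],"rollertop")
p,k=sub(275,138,378,182);fit(p[(p[:,2]>8)&(p[:,2]<20)],"foot");fit(p[(p[:,2]>60)],"high")
q=p[p[:,2]>60]
hd=(p[:,2]>70)&(k[:,0]-k[:,2]>20)&(k.sum(1)<300);fit(p[hd],"handle")
E
```

```text
table [536. 242.  -0.]
foot [628. -37.  14.]
lemon [541. 388.  54.]
spice [631. 363. 107.]
jam [ 579. -349.   87.]
mug [ 465. -416.   12.]
bottle [751. 377. 117.]
plate [346. 344.   9.]
pot [ 744. -367.  141.]
turq [388.  77.  13.]
roller 572 mean [523.9 -54.2  53.9] dir [-0.066 -0.998] rect ((527.2792358398438, -54.53548812866211), (96.22740173339844, 59.601524353027344), 86.44242858886719) z [31.3 56.1 64.6]
rollertop 430 mean [526.7 -54.1  57.5] dir [-0.058 -0.998] rect ((527.5894775390625, -54.906272888183594), (94.64117431640625, 51.39364242553711), 89.63285827636719) z [50.4 57.8 64.8]
foot 1083 mean [662.  -35.3  13.9] dir [ 0.095 -0.996] rect ((667.936279296875, -14.072509765625), (306.08892822265625, 118.31051635742188), 84.94059753417969) z [ 8.4 13.8 19.1]
high 468 mean [663.1  10.6  85.4] dir [ 0.1   -0.995] rect ((665.1047973632812, -2.2774810791015625), (55.5802001953125, 250.01475524902344), 6.030681610107422) z [ 71.7  85.1 101.5]
handle 202 mean [656.5  69.6  85.9] dir [ 0.071 -0.997] rect ((664.4185791015625, 3.7246322631835938), (32.1220588684082, 236.98402404785156), 2.371647596359253) z [71.8 87.6 93.9]
```

View pics/crop0.png

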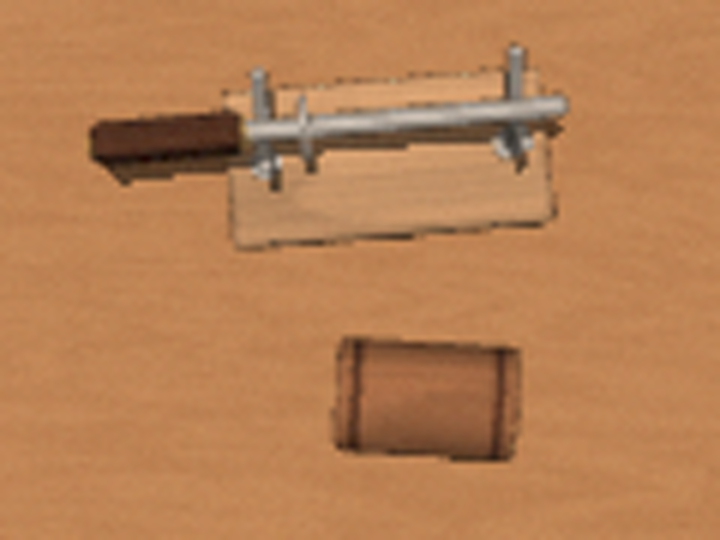

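The crop confirms it: the beech stand with steel forks holds the axle, with the dark handle on the left (+y) side. The roller lies below it, tilted slightly the other way. Next I'll get a tighter fit and a planner that prints tool-frame moves.

```bash
cat >> h.py <<'E'
def down(ax):  # tool down, closing axis y perpendicular to axle direction ax (world x,y), y ~ +x world
    ax=np.array([ax[0],ax[1],0.])/np.hypot(*ax[:2]);z=np.array([0,0,-1.]);y=np.cross(ax,[0,0,1.]);return np.stack([np.cross(y,z),y,z],1)
def go(o,pos,Rt):
    R0=R.from_rotvec(o["tcp_rot"]);t=R0.inv().apply(np.asarray(pos)-o["tool_pos"])/1000
    v=(R0.inv()*R.from_matrix(Rt)).as_rotvec();print("t",t.round(4),"rot",v.round(4),"dist",round(np.linalg.norm(t)*1000))
E
python3 - <<'E'
from h import *
from plant import monitor
c=dict(np.load("top0.npz"));W=cloud(c);im=c["color"].astype(int)
print("shelf",W[57,318].round(0),W[30,318].round(0),W[57,100].round(0),"edge table",W[126,318].round(0))
# handle: dark pixels
S=np.s_[140:172,280:315];p=W[S].reshape(-1,3);k=im[S].reshape(-1,3)
m=(p[:,2]>80)&(k.sum(1)<260);h=p[m];h=h[np.abs(h[:,2]-np.median(h[:,2]))<5];print("handle",len(h),h.mean(0),h.min(0),h.max(0),cv2.fitLine(h[:,:2].astype(np.float32),cv2.DIST_HUBER,0,.01,.01).ravel(), cv2.minAreaRect(h[:,:2].astype(np.float32)))
# rod
S=np.s_[145:168,320:364];p=W[S].reshape(-1,3);m=(p[:,2]>76)&(p[:,2]<92);h=p[m];print("rod",len(h),h.mean(0),cv2.fitLine(h[:,:2].astype(np.float32),cv2.DIST_HUBER,0,.01,.01).ravel())
S=np.s_[140:180,300:372];p=W[S].reshape(-1,3);h=p[(p[:,2]>10)&(p[:,2]<17)]
h=h[(h[:,1]>-140)&(h[:,1]<70)];print("foot",len(h),cv2.minAreaRect(h[:,:2].astype(np.float32)))
# roller silhouette ends
S=np.s_[182:220,318:365];p=W[S].reshape(-1,3);h=p[p[:,2]>56];print("rtop",cv2.fitLine(h[:,:2].astype(np.float32),cv2.DIST_HUBER,0,.01,.01).ravel())
h=p[p[:,2]>12]
for a,b in ((-105,-80),(-80,-55),(-55,-30),(-30,0)):
    s=h[(h[:,1]>a)&(h[:,1]<b)];print(a,s[:,0].min().round(1),s[:,0].max().round(1),s[:,2].max().round(1))
o=monitor.get_obs();go(o,[655,75,200],down((-.095,.995)))
E
```

```text
shelf [641.  10. 701.] [686.  11. 707.] [642. 369. 699.] edge table [795.  20.  -3.]
handle 144 [656.82376622  83.001928    88.40300046] [644.47165883  30.74277293  83.50474056] [679.37434278 121.55228621  93.18864869] [ 8.1862129e-02 -9.9664366e-01  6.5648926e+02  8.2923065e+01] ((659.234375, 75.1024398803711), (24.705272674560547, 94.2509765625), 9.730716705322266)
rod 177 [669.56565312 -57.62973376  83.00205432] [ 1.12389736e-01 -9.93664205e-01  6.68839233e+02 -5.67185478e+01]
foot 870 ((667.472900390625, -34.50439453125), (89.82420349121094, 176.74168395996094), 5.288312911987305)
rtop [ 1.4279638e-03  9.9999899e-01  5.2635370e+02 -5.4291851e+01]
-105 495.2 551.4 67.8
-80 497.5 556.3 66.3
-55 498.4 554.6 64.9
-30 499.8 559.2 66.1
t [ 0.6382 -0.484   0.0223] rot [-1.5000e-03 -1.0000e-03 -1.2982e+00] dist 801
```

Run:
```python
from h import *
c=dict(np.load("side0.npz"));W=cloud(c)
for n,(u,v) in dict(kn=(250,85),ktop=(255,58),kfront=(284,85),elbow=(130,10),shelfedge=(400,9),shelfbot=(440,7)).items(): print(n,W[v,u].round(0))
c=dict(np.load("top0.npz"));W=cloud(c)
for v in range(40,66,3): print(v,W[v,300].round(0))
```

```text
kn [ 223. -660.  598.]
ktop [ 240. -616.  629.]
kfront [ 278. -637.  590.]
elbow [  46. -269.  695.]
shelfedge [840.  82. 677.]
shelfbot [ 681. -408.  689.]
40 [668.  40. 706.]
43 [663.  40. 706.]
46 [658.  40. 706.]
49 [652.  40. 706.]
52 [646.  39. 707.]
55 [642.  40. 705.]
58 [640.  40. 700.]
61 [640.  40. 689.]
64 [839.  64. 329.]
```

```bash
python3 -m handwheel '[{"tx":0.3,"ty":-0.23,"tz":0.01,"rz":-0.6},{"tx":0.3,"ty":-0.23,"tz":0.01,"rz":-0.6},{"tx":0.3,"ty":-0.23,"tz":0.01,"rz":-0.6},{"tx":0.3,"ty":-0.23,"tz":0.01,"rz":-0.6},{"tx":0.3,"ty":-0.23,"tz":0.01,"rz":-0.6},{"tx":0.3,"ty":-0.23,"tz":0.01,"rz":-0.6},{"tx":0.3,"ty":-0.23,"tz":0.01,"rz":-0.6},{"tx":0.3,"ty":-0.23,"tz":0.01,"rz":-0.6},{"tx":0.638,"ty":-0.484,"tz":0.022,"rz":-1.298},{"tx":0.638,"ty":-0.484,"tz":0.022,"rz":-1.298},{"tx":0.638,"ty":-0.484,"tz":0.022,"rz":-1.298},{"tx":0.638,"ty":-0.484,"tz":0.022,"rz":-1.298}]' -1; python3 -c "
from h import *
from plant import monitor
o=monitor.get_obs();print(o['tool_pos'],o['q'].round(2));go(o,[655,75,200],down((-.095,.995)))"
```

```text
[ 233.4781174  -606.09826077  221.5739066 ] [ 1.22  0.32 -0.07  1.45  0.02  1.37 -0.06]
t [ 0.6382 -0.484   0.0223] rot [-1.5000e-03 -1.0000e-03 -1.2982e+00] dist 801validation failed for argument at $[0]...
```

```bash
python3 -m handwheel '[{"tx":0.03,"ty":-0.025,"tz":0.001,"rx":0,"ry":0,"rz":-0.06}]' -1; echo; python3 -m handwheel --help | head -20
```

```text
clock: 0.2
tool_pos: [247.8, -575.8, 220.2]
tcp_rot: [3.072, 0.656, -0.006]
force: [-0.5, 0.8, -0.6]
opening: 87.0
grip_force: 0.0
invalid input: not JSON, or not a number
```

```bash
python3 -m handwheel '[{"tx":0.3,"ty":-0.23,"tz":0.01,"rx":0,"ry":0,"rz":-0.6},{"tx":0.3,"ty":-0.23,"tz":0.01,"rx":0,"ry":0,"rz":-0.6},{"tx":0.3,"ty":-0.23,"tz":0.01,"rx":0,"ry":0,"rz":-0.6},{"tx":0.3,"ty":-0.23,"tz":0.01,"rx":0,"ry":0,"rz":-0.6},{"tx":0.3,"ty":-0.23,"tz":0.01,"rx":0,"ry":0,"rz":-0.6},{"tx":0.3,"ty":-0.23,"tz":0.01,"rx":0,"ry":0,"rz":-0.6},{"tx":0.3,"ty":-0.23,"tz":0.01,"rx":0,"ry":0,"rz":-0.6},{"tx":0.3,"ty":-0.23,"tz":0.01,"rx":0,"ry":0,"rz":-0.6}]' -1; python3 -c "
from h import *
from plant import monitor
o=monitor.get_obs();print(o['tool_pos'],o['q'].round(2));go(o,[655,75,200],down((-.095,.995)))"
```

```text
clock: 1.0
tool_pos: [431.9, -234.0, 211.4]
tcp_rot: [-2.731, -1.551, -0.001]
force: [1.2, -0.4, 0.2]
opening: 87.2
grip_force: 0.0
[ 431.85583057 -234.04316852  211.40218994] [ 0.89  0.01 -0.44  1.84  0.    1.3  -0.09]
t [0.3797 0.0333 0.0118] rot [ 1.000e-04 -1.000e-03 -6.331e-01] dist 381
```

```bash
python3 -m handwheel '[{"tx":0.38,"ty":0.033,"tz":0.012,"rx":0,"ry":0,"rz":-0.633},{"tx":0.38,"ty":0.033,"tz":0.012,"rx":0,"ry":0,"rz":-0.633},{"tx":0.38,"ty":0.033,"tz":0.012,"rx":0,"ry":0,"rz":-0.633},{"tx":0.38,"ty":0.033,"tz":0.012,"rx":0,"ry":0,"rz":-0.633},{"tx":0.38,"ty":0.033,"tz":0.012,"rx":0,"ry":0,"rz":-0.633},{"tx":0.38,"ty":0.033,"tz":0.012,"rx":0,"ry":0,"rz":-0.633},{"tx":0.38,"ty":0.033,"tz":0.012,"rx":0,"ry":0,"rz":-0.633},{"tx":0.38,"ty":0.033,"tz":0.012,"rx":0,"ry":0,"rz":-0.633},{"tx":0.38,"ty":0.033,"tz":0.012,"rx":0,"ry":0,"rz":-0.633},{"tx":0.38,"ty":0.033,"tz":0.012,"rx":0,"ry":0,"rz":-0.633}]' -1; python3 -c "
from h import *
from plant import monitor,camera
o=monitor.get_obs();print(o['tool_pos'],o['q'].round(2));go(o,[655,75,200],down((-.095,.995)))
c=camera('wrist');np.savez('w1.npz',**c);cv2.imwrite('pics/w1.png',c['color'][:,:,::-1]);print(c['extrinsics'].round(2),c['K'])
for n,p in dict(handlefront=(660,48,78),grasp=(657.5,72,78),seat=(667.5,-34.5,78)).items(): print(n,proj(c,p))"
```

```text
clock: 2.0
tool_pos: [654.4, 70.1, 198.5]
tcp_rot: [-2.116, -2.32, 0.002]
force: [0.3, -0.2, 0.3]
opening: 87.0
grip_force: 0.0
[654.3922166   70.12681505 198.49797104] [ 0.36  0.43 -0.69  1.44  0.27  1.37 -0.24]
t [ 0.0048  0.001  -0.0015] rot [-0.0019 -0.0001 -0.0035] dist 5
[[ 1.0000e+00 -9.0000e-02 -3.0000e-02  6.4663e+02]
 [ 9.0000e-02  9.5000e-01  2.9000e-01  1.4952e+02]
 [-0.0000e+00 -2.9000e-01  9.6000e-01  3.5991e+02]
 [ 0.0000e+00  0.0000e+00  0.0000e+00  1.0000e+00]] [[357.38069736   0.         325.32230419]
 [  0.         357.38069736 195.78210979]
 [  0.           0.           1.        ]]
handlefront (np.float64(330.6300460844929), np.float64(215.53743259918338))
grasp (np.float64(330.3780327791471), np.float64(187.78118169679297))
seat (np.float64(330.21021270381686), np.float64(301.7315359776875))
```

View pics/w1.png

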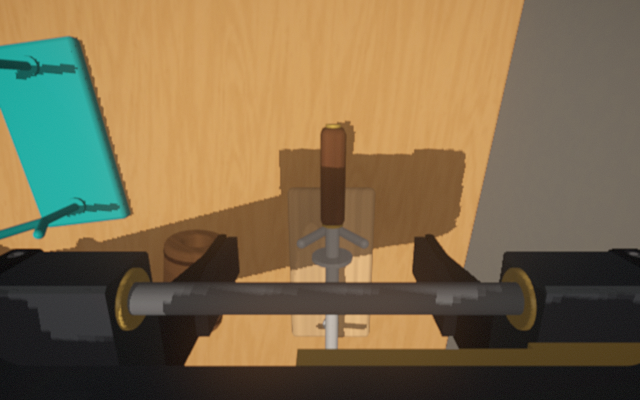

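The wrist view shows the handle at u≈333, v 125–224, and the fork at v≈238. The grip line is nearly centred on it. I'll measure the handle from depth.

Run:
```python
from h import *
from plant import monitor
c=dict(np.load("w1.npz"));W=cloud(c);S=np.s_[110:240,300:365];p=W[S].reshape(-1,3)
h=p[(p[:,2]>84)&(p[:,2]<95)&(p[:,1]>30)];h=h[np.isfinite(h[:,0])]
a=np.array([-.092,.996]);n=np.array([.996,.092]);s=h[:,:2]@a;l=h[:,:2]@n
print(len(h),h.mean(0),np.percentile(h[:,2],[5,50,95]),"along",np.percentile(s,[0.5,2,98,99.5]))
e=np.arange(30,135,6)
for i in range(len(e)-1):
    k=(s>e[i])&(s<=e[i+1])
    if k.sum()>5: print(e[i],k.sum(),l[k].min().round(1),l[k].max().round(1),np.median(h[k,2]).round(1))
print("pt at s,l: seat s,l",np.array([667.5,-34.5])@a,np.array([667.5,-34.5])@n)
```

```text
2539 [658.49030258  80.62769154  87.83394538] [85.04919915 87.95918196 89.6010696 ] along [-28.85784944 -27.15640704  59.0906184   60.41165879]
30 183 654.0 672.8 88.0
36 195 654.0 672.8 88.1
42 196 654.1 672.7 87.9
48 194 654.1 672.6 87.8
54 202 654.1 673.2 87.5
60 25 656.4 669.3 85.2
pt at s,l: seat s,l -95.77199999999999 661.6560000000001
```

```bash
python3 -c "
from h import *
from plant import monitor
o=monitor.get_obs();print(o['tool_pos'],o['clock']);go(o,[660.2,66.5,60],down((-.092,.996)))"
```

```text
[654.41149392  68.51145628 198.86233242] 2.05
t [-0.0024  0.0058  0.1389] rot [-0.0015  0.001  -0.0027] dist 139
```

```bash
python3 -m handwheel '[{"tx":-0.002,"ty":0.006,"tz":0.03,"rx":0,"ry":0,"rz":-0.003},{"tx":-0.002,"ty":0.006,"tz":0.06,"rx":0,"ry":0,"rz":-0.003},{"tx":-0.002,"ty":0.006,"tz":0.07,"rx":0,"ry":0,"rz":-0.003},{"tx":-0.002,"ty":0.006,"tz":0.07,"rx":0,"ry":0,"rz":-0.003},{"tx":-0.002,"ty":0.006,"tz":0.07,"rx":0,"ry":0,"rz":-0.003}]' -1; python3 -c "
from h import *
from plant import monitor
o=monitor.get_obs();print(o['tool_pos'],o['clock']);go(o,[660.2,66.5,60],down((-.092,.996)))"
```

```text
clock: 2.55
tool_pos: [661.5, 67.3, 130.9]
tcp_rot: [2.116, 2.32, 0.001]
force: [0.2, 0.7, -0.0]
opening: 87.3
grip_force: 0.0
[661.49626011  67.33366606 130.94149867] 2.55
t [-0.0007 -0.0015  0.0709] rot [ 0.0016  0.0005 -0.0003] dist 71
```

```bash
python3 -m handwheel '[{"tx":0,"ty":-0.001,"tz":0.03,"rx":0,"ry":0,"rz":0},{"tx":0,"ty":-0.001,"tz":0.055,"rx":0,"ry":0,"rz":0},{"tx":0,"ty":-0.001,"tz":0.071,"rx":0,"ry":0,"rz":0},{"tx":0,"ty":-0.001,"tz":0.071,"rx":0,"ry":0,"rz":0},{"tx":0,"ty":-0.001,"tz":0.071,"rx":0,"ry":0,"rz":0}]' -1; python3 -m handwheel '[{"tx":0,"ty":0,"tz":0,"rx":0,"ry":0,"rz":0},{"tx":0,"ty":0,"tz":0,"rx":0,"ry":0,"rz":0},{"tx":0,"ty":0,"tz":0,"rx":0,"ry":0,"rz":0},{"tx":0,"ty":0,"tz":0,"rx":0,"ry":0,"rz":0},{"tx":0,"ty":0,"tz":0,"rx":0,"ry":0,"rz":0},{"tx":0,"ty":0,"tz":0,"rx":0,"ry":0,"rz":0},{"tx":0,"ty":0,"tz":0,"rx":0,"ry":0,"rz":0},{"tx":0,"ty":0,"tz":0,"rx":0,"ry":0,"rz":0},{"tx":0,"ty":0,"tz":0,"rx":0,"ry":0,"rz":0},{"tx":0,"ty":0,"tz":0,"rx":0,"ry":0,"rz":0}]' 1 55
```

```text
clock: 3.05
tool_pos: [660.8, 68.2, 59.9]
tcp_rot: [2.115, 2.321, 0.002]
force: [1.1, -0.3, -0.3]
opening: 87.0
grip_force: 0.0
clock: 4.05
tool_pos: [660.2, 68.1, 58.6]
tcp_rot: [2.116, 2.322, 0.0]
force: [0.3, -0.1, 0.6]
opening: 19.3
grip_force: 55.0
```

The handle is gripped (19.3 mm at 55 N). I'll lift it straight out of the forks.

```bash
python3 -m handwheel '[{"tx":0,"ty":0,"tz":-0.02,"rx":0,"ry":0,"rz":0},{"tx":0,"ty":0,"tz":-0.045,"rx":0,"ry":0,"rz":0},{"tx":0,"ty":0,"tz":-0.07,"rx":0,"ry":0,"rz":0},{"tx":0,"ty":0,"tz":-0.07,"rx":0,"ry":0,"rz":0},{"tx":0,"ty":0,"tz":-0.07,"rx":0,"ry":0,"rz":0}]'; python3 -c "
from h import *
from plant import monitor
o=monitor.get_obs();go(o,[544,216,129],down((.062,.998)))
c=dict(np.load('top0.npz'));W=cloud(c);S=np.s_[222:272,262:335];p=W[S].reshape(-1,3);h=p[(p[:,2]>8)&(p[:,2]<18)&(p[:,1]<200)];print('turq',cv2.minAreaRect(h[:,:2].astype(np.float32)));h=p[p[:,2]>50];print(h.min(0),h.max(0))"
```

```text
clock: 4.55
tool_pos: [660.0, 68.1, 128.4]
tcp_rot: [2.115, 2.322, 0.0]
force: [-1.2, -1.0, -2.5]
opening: 19.4
grip_force: 55.0
t [ 0.1581 -0.1017 -0.0006] rot [0.0003 0.0002 0.1551] dist 188
turq ((381.46087646484375, 75.82791900634766), (123.11434936523438, 183.19703674316406), 18.67976188659668)
[348.84348754   6.69327986  63.34537877] [429.95958628 153.58325647 103.86669257]
```

```bash
python3 -m handwheel '[{"tx":0.04,"ty":-0.026,"tz":0,"rx":0,"ry":0,"rz":0.04},{"tx":0.08,"ty":-0.051,"tz":0,"rx":0,"ry":0,"rz":0.08},{"tx":0.12,"ty":-0.077,"tz":0,"rx":0,"ry":0,"rz":0.12},{"tx":0.158,"ty":-0.102,"tz":0,"rx":0,"ry":0,"rz":0.155},{"tx":0.158,"ty":-0.102,"tz":0,"rx":0,"ry":0,"rz":0.155},{"tx":0.158,"ty":-0.102,"tz":0.03,"rx":0,"ry":0,"rz":0.155},{"tx":0.158,"ty":-0.102,"tz":0.055,"rx":0,"ry":0,"rz":0.155},{"tx":0.158,"ty":-0.102,"tz":0.055,"rx":0,"ry":0,"rz":0.155},{"tx":0.158,"ty":-0.102,"tz":0.055,"rx":0,"ry":0,"rz":0.155},{"tx":0.158,"ty":-0.102,"tz":0.055,"rx":0,"ry":0,"rz":0.155}]'; python3 -c "
from h import *
from plant import monitor,camera
o=monitor.get_obs();go(o,[544,216,10.6],down((.062,.998)))
for n in ('side','top','wrist'):
  c=camera(n);np.savez(n+'2.npz',**c)
  print(n,[np.round(proj(c,p)) for p in ((527.3,-54.5,30),(532,20,65))])
s=dict(np.load('side2.npz'))['color'][160:260,260:400,::-1];t=dict(np.load('top2.npz'))['color'][140:230,235:375,::-1]
cv2.imwrite('pics/c2.png',cv2.resize(np.vstack([s,t]),None,fx=3.1,fy=3.1,interpolation=cv2.INTER_CUBIC))"
```

```text
clock: 5.55
tool_pos: [544.4, 216.2, 74.4]
tcp_rot: [2.289, 2.151, 0.002]
force: [0.4, 0.2, -1.4]
opening: 19.5
grip_force: 55.0
t [-0.0002 -0.0005  0.0638] rot [ 0.0011 -0.0007 -0.0001] dist 64
side [array([326., 214.]), array([321., 196.])]
top [array([341., 201.]), array([317., 198.])]
wrist [array([326., 527.]), array([326., 512.])]
```

View pics/c2.png

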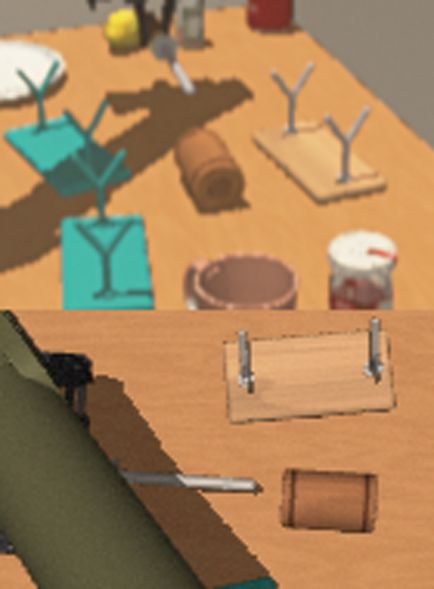

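The axle is held free. The rod tip is at about (318,197) in the top image, pointing at the roller. Next I'll measure the rod line and the roller axis in 3D before lowering.

Run:
```python
from h import *
c=dict(np.load("top2.npz"));W=cloud(c)
S=np.s_[186:206,276:322];p=W[S].reshape(-1,3);h=p[(p[:,2]>75)&(p[:,2]<112)]
L=lambda q:cv2.fitLine(q.astype(np.float32),cv2.DIST_HUBER,0,.01,.01).ravel().round(3)
print("rod top",len(h),L(h),"y",h[:,1].min(),"z",np.percentile(h[:,2],[5,50,95]))
for a in range(10,110,20):
    s=h[(h[:,1]>a)&(h[:,1]<a+20)]
    if len(s)>4: print(a,len(s),s.mean(0).round(1))
S=np.s_[182:222,318:368];p=W[S].reshape(-1,3);h=p[(p[:,2]>15)&(p[:,1]<0)]
# cylinder fit
from scipy.optimize import least_squares
def cyl(p,x0):
    def f(v):
        d=np.array([v[2],1,0.]);d/=np.linalg.norm(d);q=p-np.array([v[0],-54.5,v[1]]);return np.linalg.norm(np.cross(q,d),axis=1)-v[3]
    r=least_squares(f,x0,loss="soft_l1");return r.x.round(3),np.abs(r.fun).mean().round(2)
print("cyl top",cyl(h,[527,30,.06,30]),"y ends",np.percentile(h[:,1],[.5,99.5]))
s=dict(np.load("side2.npz"));Ws=cloud(s)
p=Ws[195:232,312:345].reshape(-1,3)
h=p[(p[:,2]>8)&(np.abs(p[:,0]-527)<45)&(np.abs(p[:,1]+54)<60)]
print("side",len(h),h.min(0),h.max(0)); b=h[h[:,1]>-98]; print(cyl(b,[527,30,.06,30]))
# rod in side
p=Ws[165:200,300:330].reshape(-1,3);h=p[(p[:,2]>70)&(p[:,1]>10)&(p[:,1]<130)&(np.abs(p[:,0]-537)<40)]
print("siderod",len(h),L(h)); 
for a in range(10,130,20):
    q=h[(h[:,1]>a)&(h[:,1]<a+20)]
    if len(q)>2: print(a,len(q),q.mean(0).round(1))
```

```text
rod top 161 [ 6.10000e-02  9.98000e-01 -1.50000e-02  5.34243e+02  8.30010e+01
  9.85340e+01] y 19.966135144748538 z [ 93.36146056  98.47509432 102.49477974]
10 11 [531.3  25.7  97.8]
30 24 [531.7  39.6 100.3]
50 28 [532.   59.5  97.9]
70 25 [534.7  80.5  98.7]
90 26 [535.  100.   97.4]
cyl top (array([5.28049e+02, 3.09870e+01, 4.80000e-02, 2.97070e+01]), np.float64(1.6)) y ends [-101.89046233   -7.73048215]
side 420 [ 497.70524548 -107.58380829    8.90515683] [557.47409232  -7.18631816  64.34366824]
(array([5.27045e+02, 3.88060e+01, 7.00000e-02, 2.30800e+01]), np.float64(2.21))
siderod 50 [4.90000e-02 9.99000e-01 1.00000e-02 5.35034e+02 6.97180e+01 9.83340e+01]
10 11 [533.2  22.4  97.5]
30 7 [532.8  42.7  98.1]
50 8 [535.1  61.   97.9]
70 9 [535.4  81.6  98.5]
90 7 [537.4 101.5  99.9]
110 8 [538.1 122.8  97.3]
```

```bash
python3 -m handwheel '[{"tx":0,"ty":0.001,"tz":0.03,"rx":0,"ry":0,"rz":0},{"tx":0,"ty":0.001,"tz":0.055,"rx":0,"ry":0,"rz":0},{"tx":0,"ty":0.001,"tz":0.064,"rx":0,"ry":0,"rz":0},{"tx":0,"ty":0.001,"tz":0.064,"rx":0,"ry":0,"rz":0},{"tx":0,"ty":0.001,"tz":0.064,"rx":0,"ry":0,"rz":0},{"tx":-0.015,"ty":0.001,"tz":0.064,"rx":0,"ry":0,"rz":0},{"tx":-0.03,"ty":0.001,"tz":0.064,"rx":0,"ry":0,"rz":0},{"tx":-0.045,"ty":0.001,"tz":0.064,"rx":0,"ry":0,"rz":0},{"tx":-0.05,"ty":0.001,"tz":0.064,"rx":0,"ry":0,"rz":0},{"tx":-0.05,"ty":0.001,"tz":0.064,"rx":0,"ry":0,"rz":0}]'; python3 -c "
from h import *
from plant import monitor,camera
for n in ('side','top'):
  c=camera(n);np.savez(n+'3.npz',**c)
c=dict(np.load('top3.npz'));W=cloud(c);p=W[182:222,318:368].reshape(-1,3);h=p[(p[:,2]>45)&(p[:,1]<0)];print('roller',h.mean(0),np.percentile(h[:,1],[.5,99.5]))
c=dict(np.load('top2.npz'));W=cloud(c);p=W[182:222,318:368].reshape(-1,3);h=p[(p[:,2]>45)&(p[:,1]<0)];print('before',h.mean(0),np.percentile(h[:,1],[.5,99.5]))"
```

```text
clock: 6.7
tool_pos: [542.0, 163.7, 9.6]
tcp_rot: [2.292, 2.147, -0.001]
force: [0.2, -0.3, -1.6]
opening: 19.7
grip_force: 55.0
roller [525.72230489 -54.4651481   56.0385084 ] [-102.16307919   -7.73848477]
before [526.08006397 -54.34813169  56.3662978 ] [-102.00817589   -7.72954679]
```

The tip is 27 mm inside the bore and the roller hasn't moved. I'll keep going to a partial thread, then lift and carry it toward +y, away from the stand, so the gripper body clears the fork for the rest.

```bash
python3 -m handwheel '[{"tx":-0.015,"ty":0,"tz":0,"rx":0,"ry":0,"rz":0},{"tx":-0.03,"ty":0,"tz":0,"rx":0,"ry":0,"rz":0},{"tx":-0.045,"ty":0,"tz":0,"rx":0,"ry":0,"rz":0},{"tx":-0.06,"ty":0,"tz":0,"rx":0,"ry":0,"rz":0},{"tx":-0.075,"ty":0,"tz":0,"rx":0,"ry":0,"rz":0},{"tx":-0.078,"ty":0,"tz":0,"rx":0,"ry":0,"rz":0},{"tx":-0.078,"ty":0,"tz":0,"rx":0,"ry":0,"rz":0},{"tx":-0.078,"ty":0,"tz":0,"rx":0,"ry":0,"rz":0}]'; python3 -c "
from h import *
from plant import monitor,camera
c=camera('side');np.savez('side4.npz',**c);W=cloud(c)
o=monitor.get_obs();print(o['tool_pos'],o['force'])
p=W[190:235,305:350].reshape(-1,3);h=p[(p[:,2]>8)&(p[:,2]<70)&(abs(p[:,0]-527)<45)&(p[:,1]<0)&(p[:,1]>-150)];print(h.min(0),h.max(0))
cv2.imwrite('pics/c4.png',cv2.resize(c['color'][165:245,270:400,::-1],None,fx=5,fy=5,interpolation=cv2.INTER_CUBIC))"
```

```text
clock: 7.6
tool_pos: [536.9, 88.5, 9.6]
tcp_rot: [-2.289, -2.152, -0.001]
force: [-0.8, 0.1, -0.9]
opening: 19.4
grip_force: 55.0
[536.84745147  88.92240806   9.63929521] [-0.00258379  0.22537555 -0.79016263]
[ 497.36399231 -111.17146067    8.81274965] [557.52364936  -9.16633433  64.04301606]
```

View pics/c4.png

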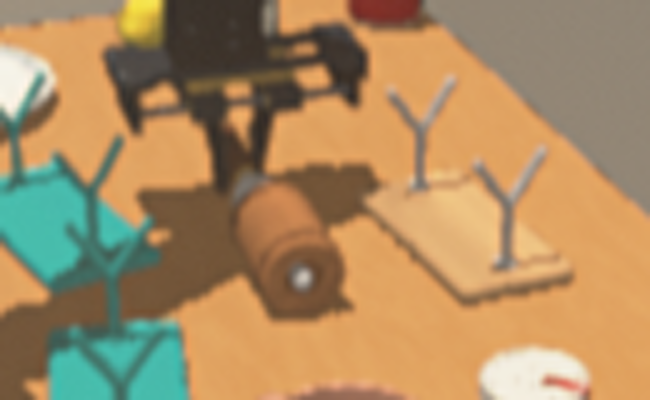

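The side view shows the bright rod tip at (300,277), inside the far end of the bore. I'll lift gently, carry +50 mm along the axle, set it down and thread the rest.

```bash
python3 -m handwheel '[{"tx":0,"ty":0,"tz":-0.007,"rx":0,"ry":0,"rz":0},{"tx":0,"ty":0,"tz":-0.014,"rx":0,"ry":0,"rz":0},{"tx":0,"ty":0,"tz":-0.02,"rx":0,"ry":0,"rz":0},{"tx":0,"ty":0,"tz":-0.025,"rx":0,"ry":0,"rz":0},{"tx":0.003,"ty":0,"tz":-0.025,"rx":0,"ry":0,"rz":0},{"tx":0.01,"ty":0,"tz":-0.025,"rx":0,"ry":0,"rz":0},{"tx":0.02,"ty":0,"tz":-0.025,"rx":0,"ry":0,"rz":0},{"tx":0.03,"ty":0,"tz":-0.025,"rx":0,"ry":0,"rz":0},{"tx":0.04,"ty":0,"tz":-0.025,"rx":0,"ry":0,"rz":0},{"tx":0.047,"ty":0,"tz":-0.025,"rx":0,"ry":0,"rz":0},{"tx":0.05,"ty":0,"tz":-0.025,"rx":0,"ry":0,"rz":0},{"tx":0.05,"ty":0,"tz":-0.025,"rx":0,"ry":0,"rz":0}]'; python3 -c "
from h import *
from plant import monitor,camera
c=camera('top');np.savez('top5.npz',**c);W=cloud(c);o=monitor.get_obs();print(o['tool_pos'],o['force'],o['moment'])
p=W[175:225,290:370].reshape(-1,3);h=p[(p[:,2]>20)&(p[:,2]<120)&(p[:,1]<60)&(abs(p[:,0]-527)<50)];print(np.percentile(h[:,1],[.5,99.5]),np.percentile(h[:,2],[50,95]),h.mean(0))
im=c['color'];s=camera('side');cv2.imwrite('pics/c5.png',cv2.resize(np.vstack([im[150:230,260:390,::-1],s['color'][165:245,270:400,::-1]]),None,fx=3.5,fy=3.5,interpolation=cv2.INTER_CUBIC))"
```

```text
clock: 8.85
tool_pos: [539.8, 138.7, 34.4]
tcp_rot: [-2.288, -2.153, 0.0]
force: [0.4, -1.1, -4.2]
opening: 19.2
grip_force: 55.0
[539.88449649 137.94627113  34.41313895] [ 8.11096052e-01  1.22309048e-03 -3.01596393e+00] [ 0.28314954 -0.1059997  -0.00864656]
[-52.08422279  58.02571778] [70.47867997 77.04841132] [526.34720901  -3.15253722  68.14516192]
```

View pics/c5.png

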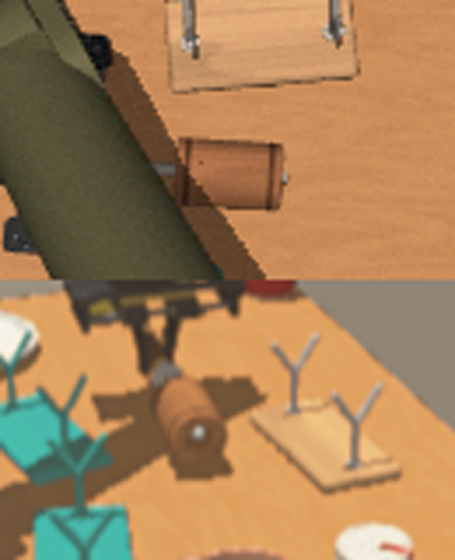

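The roller hangs on the axle with about 118 mm between handle front and roller centre, and it didn't slip. I'll lower it, advance 31 mm and check.

```bash
python3 -m handwheel '[{"tx":0,"ty":0,"tz":0.012,"rx":0,"ry":0,"rz":0},{"tx":0,"ty":0,"tz":0.02,"rx":0,"ry":0,"rz":0},{"tx":0,"ty":0,"tz":0.025,"rx":0,"ry":0,"rz":0},{"tx":0,"ty":0,"tz":0.025,"rx":0,"ry":0,"rz":0},{"tx":0,"ty":0,"tz":0.025,"rx":0,"ry":0,"rz":0},{"tx":-0.008,"ty":0,"tz":0.025,"rx":0,"ry":0,"rz":0},{"tx":-0.016,"ty":0,"tz":0.025,"rx":0,"ry":0,"rz":0},{"tx":-0.024,"ty":0,"tz":0.025,"rx":0,"ry":0,"rz":0},{"tx":-0.031,"ty":0,"tz":0.025,"rx":0,"ry":0,"rz":0},{"tx":-0.031,"ty":0,"tz":0.025,"rx":0,"ry":0,"rz":0},{"tx":-0.031,"ty":0,"tz":0.025,"rx":0,"ry":0,"rz":0}]'; python3 -c "
from h import *
from plant import monitor,camera
c=camera('top');np.savez('top6.npz',**c);W=cloud(c);o=monitor.get_obs();print(o['tool_pos'],o['force'],o['moment'])
p=W[175:225,290:370].reshape(-1,3);h=p[(p[:,2]>42)&(p[:,2]<120)&(p[:,1]<20)&(abs(p[:,0]-527)<50)];print('roller far end',np.percentile(h[:,1],[.5,99.5]),h.mean(0))
h=p[(p[:,2]>15)&(p[:,2]<45)&(p[:,1]<-56)&(abs(p[:,0]-525)<15)];print('tip',len(h),h.min(0) if len(h) else 0)"
```

```text
clock: 10.05
tool_pos: [538.1, 106.7, 9.6]
tcp_rot: [2.29, 2.151, 0.0]
force: [-0.6, 0.4, -0.8]
opening: 19.3
grip_force: 55.0
[538.06454643 107.17176057   9.61795405] [-0.68920923 -0.25879676 -0.04081303] [ 0.03928854 -0.05889598  0.04710392]
roller far end [-51.89718386  17.57456326] [526.4353646  -18.27851185  55.76131318]
tip 37 [518.70521753 -88.09603     28.01403497]
```

Threaded: the rod tip overhangs the roller's far end by about 37 mm, so the roller centre is at about -87 mm. Lifting.

```bash
python3 -m handwheel '[{"tx":0,"ty":0,"tz":-0.007,"rx":0,"ry":0,"rz":0},{"tx":0,"ty":0,"tz":-0.014,"rx":0,"ry":0,"rz":0},{"tx":0,"ty":0,"tz":-0.025,"rx":0,"ry":0,"rz":0},{"tx":0,"ty":0,"tz":-0.042,"rx":0,"ry":0,"rz":0},{"tx":0,"ty":0,"tz":-0.06,"rx":0,"ry":0,"rz":0},{"tx":0,"ty":0,"tz":-0.08,"rx":0,"ry":0,"rz":0},{"tx":0,"ty":0,"tz":-0.1,"rx":0,"ry":0,"rz":0},{"tx":0,"ty":0,"tz":-0.118,"rx":0,"ry":0,"rz":0},{"tx":0,"ty":0,"tz":-0.128,"rx":0,"ry":0,"rz":0},{"tx":0,"ty":0,"tz":-0.133,"rx":0,"ry":0,"rz":0},{"tx":0,"ty":0,"tz":-0.133,"rx":0,"ry":0,"rz":0},{"tx":0,"ty":0,"tz":-0.133,"rx":0,"ry":0,"rz":0}]'; python3 -c "
from h import *
from plant import monitor,camera
o=monitor.get_obs();print(o['tool_pos'],o['force'],o['moment']);go(o,[660.2,68.1,142],R.from_rotvec([2.116,2.322,0]).as_matrix())
c=camera('top');np.savez('top7.npz',**c);s=camera('side');np.savez('side7.npz',**s)
W=cloud(s);p=W[140:235,290:380].reshape(-1,3);h=p[(p[:,2]>90)&(p[:,2]<210)&(p[:,1]<20)&(p[:,1]>-120)&(abs(p[:,0]-527)<60)];print(np.percentile(h,[1,50,99],axis=0))
cv2.imwrite('pics/c7.png',cv2.resize(s['color'][130:240,270:400,::-1],None,fx=4,fy=4,interpolation=cv2.INTER_CUBIC))"
```

```text
clock: 11.3
tool_pos: [537.4, 106.9, 141.7]
tcp_rot: [-2.289, -2.151, 0.002]
force: [0.1, -0.1, -2.9]
opening: 19.7
grip_force: 55.0
[537.40369727 106.89682053 141.73982586] [ 0.13774294 -0.06314599 -2.94840363] [ 0.26952502 -0.11321177 -0.0469401 ]
t [-0.0311  0.125  -0.0004] rot [-0.0015  0.0002 -0.1547] dist 129
[[500.09605975 -87.32951452 127.79910277]
 [524.62809566 -49.74897375 165.92751089]
 [557.15826124  16.9004841  184.47539005]]
```

View pics/c7.png

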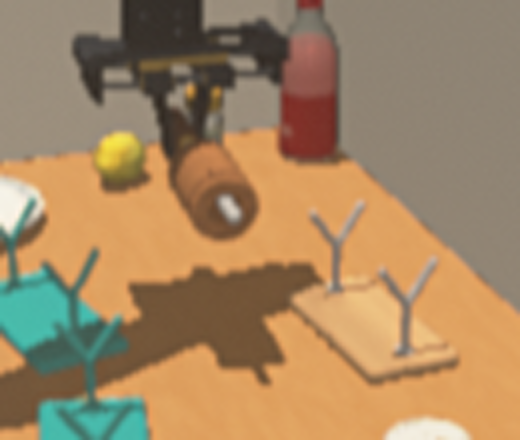

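The roller hangs on the axle alone, with the tip protruding at (229,208). Now carrying it over the stand.

```bash
python3 -m handwheel '[{"tx":-0.002,"ty":0.006,"tz":0,"rx":0,"ry":0,"rz":-0.008},{"tx":-0.006,"ty":0.022,"tz":0,"rx":0,"ry":0,"rz":-0.03},{"tx":-0.011,"ty":0.042,"tz":0,"rx":0,"ry":0,"rz":-0.055},{"tx":-0.016,"ty":0.064,"tz":0,"rx":0,"ry":0,"rz":-0.08},{"tx":-0.021,"ty":0.085,"tz":0,"rx":0,"ry":0,"rz":-0.105},{"tx":-0.026,"ty":0.105,"tz":0,"rx":0,"ry":0,"rz":-0.13},{"tx":-0.03,"ty":0.118,"tz":0,"rx":0,"ry":0,"rz":-0.148},{"tx":-0.031,"ty":0.125,"tz":0,"rx":0,"ry":0,"rz":-0.155},{"tx":-0.031,"ty":0.125,"tz":0,"rx":0,"ry":0,"rz":-0.155},{"tx":-0.031,"ty":0.125,"tz":0,"rx":0,"ry":0,"rz":-0.155},{"tx":-0.031,"ty":0.125,"tz":0,"rx":0,"ry":0,"rz":-0.155}]'; python3 -c "
from h import *
from plant import monitor,camera
o=monitor.get_obs();print(o['tool_pos']);go(o,[660.2,68.1,60],R.from_rotvec([2.116,2.322,0]).as_matrix())
c=camera('top');np.savez('top8.npz',**c);W=cloud(c)
p=W[130:185,310:400].reshape(-1,3);h=p[(p[:,2]>140)&(p[:,2]<230)&(p[:,1]<40)];print('roller',np.percentile(h,[.5,50,99.5],axis=0).round(1))
h=p[(p[:,2]>145)&(p[:,2]<185)&(p[:,1]<-100)];print('rod',len(h),h.mean(0).round(1),h.min(0).round(1))"
```

```text
clock: 12.5
tool_pos: [660.1, 69.0, 142.5]
tcp_rot: [-2.114, -2.323, 0.001]
force: [-0.7, 0.1, -3.1]
opening: 19.9
grip_force: 55.0
[660.10320739  69.00864702 142.49814668]
t [-0.0009  0.0001  0.0825] rot [-0.0007 -0.      0.0011] dist 83
roller [[ 639.8 -124.2  149.9]
 [ 667.8  -64.2  178.5]
 [ 697.1  -22.   188.2]]
rod 37 [ 675.1 -112.5  163.8] [ 668.9 -124.8  157.9]
```

```bash
python3 -m handwheel '[{"tx":0.004,"ty":0,"tz":0.01,"rx":0,"ry":0,"rz":0.001},{"tx":0.004,"ty":0,"tz":0.025,"rx":0,"ry":0,"rz":0.001},{"tx":0.004,"ty":0,"tz":0.04,"rx":0,"ry":0,"rz":0.001},{"tx":0.004,"ty":0,"tz":0.055,"rx":0,"ry":0,"rz":0.001},{"tx":0.004,"ty":0,"tz":0.068,"rx":0,"ry":0,"rz":0.001},{"tx":0.004,"ty":0,"tz":0.076,"rx":0,"ry":0,"rz":0.001},{"tx":0.004,"ty":0,"tz":0.08,"rx":0,"ry":0,"rz":0.001},{"tx":0.004,"ty":0,"tz":0.081,"rx":0,"ry":0,"rz":0.001},{"tx":0.004,"ty":0,"tz":0.081,"rx":0,"ry":0,"rz":0.001},{"tx":0.004,"ty":0,"tz":0.081,"rx":0,"ry":0,"rz":0.001}]'; python3 -c "
from h import *
from plant import monitor,camera
o=monitor.get_obs();print(o['tool_pos'],o['force'],o['moment'])
s=camera('side');t=camera('top');np.savez('top9.npz',**t)
cv2.imwrite('pics/c9.png',cv2.resize(np.vstack([s['color'][150:235,300:420,::-1],t['color'][130:195,290:410,::-1]]),None,fx=3.9,fy=3.9,interpolation=cv2.INTER_CUBIC))"
```

```text
clock: 13.55
tool_pos: [661.0, 72.5, 62.3]
tcp_rot: [2.116, 2.321, 0.001]
force: [0.4, 0.2, -2.8]
opening: 19.6
grip_force: 55.0
[661.02001451  72.48200391  62.29949808] [ 0.44908016  0.20370625 -2.78859484] [ 0.26792181 -0.06947553 -0.03777115]
```

View pics/c9.png

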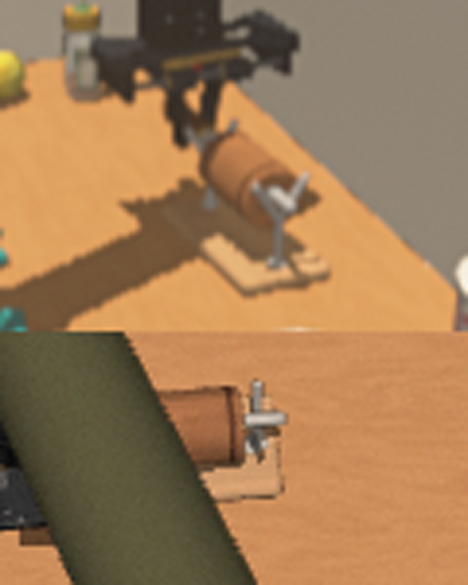

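The rod is inside the far V, and the roller end (240,425) clears the fork (257,425). I'll lower the last few millimetres.

```bash
python3 -m handwheel '[{"tx":0,"ty":0,"tz":0.001,"rx":0,"ry":0,"rz":0},{"tx":0,"ty":0,"tz":0.002,"rx":0,"ry":0,"rz":0},{"tx":0,"ty":0,"tz":0.003,"rx":0,"ry":0,"rz":0},{"tx":0,"ty":0,"tz":0.0035,"rx":0,"ry":0,"rz":0},{"tx":0,"ty":0,"tz":0.0035,"rx":0,"ry":0,"rz":0},{"tx":0,"ty":0,"tz":0.0035,"rx":0,"ry":0,"rz":0},{"tx":0,"ty":0,"tz":0.0035,"rx":0,"ry":0,"rz":0}]'; python3 -c "
from plant import monitor
o=monitor.get_obs();print(o['tool_pos'],o['force'],o['moment'])"
```

```text
clock: 14.35
tool_pos: [660.3, 72.2, 58.4]
tcp_rot: [2.117, 2.321, -0.001]
force: [-5.0, 0.1, 3.6]
opening: 19.8
grip_force: 55.0
[660.28062929  72.22632557  58.36903811] [-4.97586542  0.07735291  3.63952929] [-0.16805927  0.78759509 -0.15274267]
```

```bash
python3 -m handwheel '[{"tx":0,"ty":-0.001,"tz":0,"rx":0,"ry":0,"rz":0},{"tx":0,"ty":-0.001,"tz":0,"rx":0,"ry":0,"rz":0},{"tx":0,"ty":-0.001,"tz":0,"rx":0,"ry":0,"rz":0}]' ; python3 -m handwheel '[{"tx":0,"ty":0,"tz":0,"rx":0,"ry":0,"rz":0},{"tx":0,"ty":0,"tz":0,"rx":0,"ry":0,"rz":0},{"tx":0,"ty":0,"tz":0,"rx":0,"ry":0,"rz":0},{"tx":0,"ty":0,"tz":0,"rx":0,"ry":0,"rz":0},{"tx":0,"ty":0,"tz":0,"rx":0,"ry":0,"rz":0},{"tx":0,"ty":0,"tz":0,"rx":0,"ry":0,"rz":0},{"tx":0,"ty":0,"tz":0,"rx":0,"ry":0,"rz":0},{"tx":0,"ty":0,"tz":0,"rx":0,"ry":0,"rz":0}]' -1
```

```text
clock: 14.65
tool_pos: [660.1, 72.2, 58.3]
tcp_rot: [2.116, 2.321, 0.001]
force: [-2.3, 0.4, 2.5]
opening: 19.3
grip_force: 55.0
clock: 15.45
tool_pos: [659.5, 72.2, 58.0]
tcp_rot: [2.117, 2.321, -0.0]
force: [0.5, 0.6, -0.2]
opening: 75.5
grip_force: 0.0
```

```bash
python3 -m handwheel '[{"tx":0,"ty":0,"tz":-0.02,"rx":0,"ry":0,"rz":0},{"tx":0,"ty":0,"tz":-0.05,"rx":0,"ry":0,"rz":0},{"tx":0,"ty":0,"tz":-0.09,"rx":0,"ry":0,"rz":0},{"tx":0.04,"ty":0,"tz":-0.11,"rx":0,"ry":0,"rz":0},{"tx":0.08,"ty":-0.03,"tz":-0.11,"rx":0,"ry":0,"rz":0},{"tx":0.12,"ty":-0.06,"tz":-0.11,"rx":0,"ry":0,"rz":0},{"tx":0.14,"ty":-0.1,"tz":-0.11,"rx":0,"ry":0,"rz":0},{"tx":0.14,"ty":-0.13,"tz":-0.11,"rx":0,"ry":0,"rz":0},{"tx":0.14,"ty":-0.13,"tz":-0.11,"rx":0,"ry":0,"rz":0},{"tx":0.14,"ty":-0.13,"tz":-0.11,"rx":0,"ry":0,"rz":0}]'; python3 -c "
from h import *
from plant import camera
t=camera('top');s=camera('side');W=cloud(t);np.savez('top10.npz',**t)
p=W[140:182,275:378].reshape(-1,3);h=p[(p[:,2]>70)&(p[:,2]<92)&(p[:,1]<-98)];print('rod far',len(h),h.mean(0).round(1),h.min(0).round(1),h.max(0).round(1))
h=p[(p[:,2]>84)&(p[:,2]<105)];print(np.percentile(h,[1,50,99],axis=0).round(1))
cv2.imwrite('pics/c10.png',cv2.resize(np.vstack([s['color'][150:235,300:420,::-1],t['color'][130:195,270:390,::-1]]),None,fx=3.9,fy=3.9,interpolation=cv2.INTER_CUBIC))"
```

```text
clock: 16.45
tool_pos: [517.5, 199.3, 168.5]
tcp_rot: [2.115, 2.32, 0.001]
force: [0.8, 0.3, -0.1]
opening: 87.3
grip_force: 0.0
rod far 45 [ 675.3 -107.7   82. ] [ 658.8 -123.9   73.8] [692.9 -98.2  90.9]
[[ 638.8 -105.4   84.2]
 [ 661.5  -25.4   94.2]
 [ 697.3  120.9  104.1]]
```

View pics/c10.png

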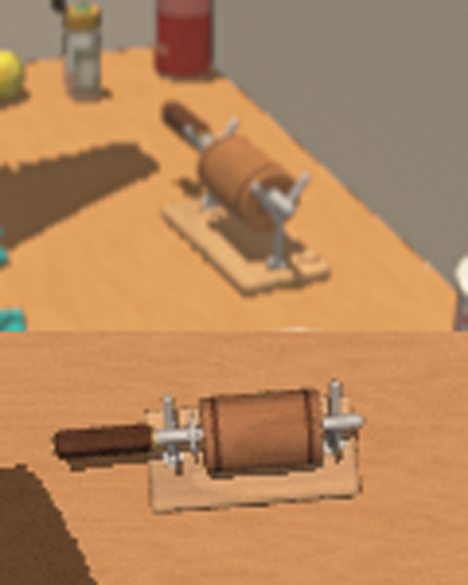

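The axle lies in both forks, with the handle at (103,440) and the tip at (360,423). The roller hangs between the forks next to the collar, and the robot is clear. Handing in.

```bash
python3 -c "
from plant import ticket
print(ticket.job_done())"
```

```text
the job is handed in; nothing more can be done
None
```

The roller hangs on the axle between the stand's forks, the gripper has let go and is clear, and I handed the job in at about 16.5 s; no verdict came back, so success rests on the last camera views.

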